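# Close a pressure cooker: key the lid in and swing its clamp bar over the cam

## Task

Close the pressure cooker: set its lid on the pot (do not drop it), turned so that the round tab at the lid's edge sits in the notch of the pot's rim and the lid lies flat on the rim all round. Then swing the clamp bar on top of the lid clockwise, seen from above, until it has climbed over the cam, dropped into the locking notch and its hooked ends are under the pot's lugs. Leave the other things on the worktop where they are.

Things in the scene. Friction and masses are not known exactly. Their poses are not given: they have to be found in the camera images.
- pot: small open stainless-steel pressure cooker pot, fixed on a round cork mat (188 mm across, 8 mm thick). Origin: centre of the mat's underside on the worktop, z up. Two black loop handles at 65 and 245 degrees (anticlockwise from the pot's +x, seen from above) reach 127 mm from the axis, their tops 76 mm above the origin
- pot_rim (a point): centre of the pot's mouth, level with the rim's top, 115 mm above the pot's origin. Rolled rim, 144 mm inside and 158 mm outside diameter; the lid's plate comes to rest on it
- pot_notch (a point): middle of the notch, the only gap in the rim: 18 mm wide, 11 mm deep, with rounded ends, in the pot's -x direction, 75.5 mm from the axis; the point is level with the rim's top
- pot_lug (a point): one of two equal steel lugs outside just below the rim, at 65 degrees from the pot's +x (the other opposite): 34 mm long, reaching 88 mm from the axis, its underside sloping 103 to 108 mm above the pot's origin. The point is its middle. The bar's hooks end below the lugs
- lid: loose lid, 0.65 kg with its bar, lying right way up on the worktop on its skirt. Origin: centre of the skirt's underside, z up. Skirt 139 mm diameter (131 at its foot), 26 mm tall; above it the plate, 169 mm diameter. Home, the plate's underside is on the rim, the lid's origin 89 mm above the pot's, and its axes point like the pot's. A steam valve (55 mm high) stands 60 mm from the axis at 8 degrees from +x
- lid_tab (a point): tab at the lid's edge in the lid's -x direction: round-bottomed, 14 mm wide, from the skirt out to 91 mm from the axis, hanging 10 mm below the plate's underside. Point: 75.5 mm from the axis, level with the plate's underside; it meets the notch's point when home. Off the notch the tab stands on the rim and the lid cannot lie flat
- lid_grip (a point): centre of the black grip block fixed to the lid on its axis, 83 mm above the lid's origin: 50 mm long along the lid's x, 26 mm thick along the lid's y, 26 mm tall (70 to 96 mm above the lid's origin); lift the lid by it, across the 26 mm. The clamp bar passes just below it
- bar_turn (a joint): clamp bar across the lid, through its axis: angle turned clockwise seen from above, rad. 0 open (starts at 0 to 0.15), 1.22 end stop. It rides up a cam from 0.25 to 0.84, the crest reaches to 0.93, then it drops into the locking notch (1.06 to 1.22) and stays there. Push either arm sideways at its sleeve with 4 to 8 N. The lid must be home, or it turns too
- bar_lift (a joint): height of the clamp bar above its low open position, m: 0 open, 0.0065 on the crest of the cam, 0.002 when dropped in the locking notch; a spring (12 N low, 16 N on the crest) pulls it down
- bar_end (a point): middle of the black sleeve (44 mm long, 22 wide, 15 tall) on one arm of the aluminium clamp bar, 66 mm from the axis, 52 mm above the lid's origin when low, 11 mm of air below it. The arm points 135 degrees minus bar_turn, anticlockwise from the lid's +x. Its end, 103 mm from the axis, hooks down to 5 mm above the lid's origin
- bar_end2 (a point): the same on the opposite arm
- bean_tin: squat printed food tin, 75 mm across, 58 mm tall, in the middle between pot and lid; origin centre of its underside
- garlic: garlic bulb, 53 mm, behind the middle; origin centre of its underside
- dark_jar: small dark glass spice jar with dark cap, 39 mm across, 90 mm tall, behind the middle; origin centre of its underside
- fish_tin: flat oval printed tin, 63x105x23 mm, front left; origin centre of its underside
- lemon: lemon, 72x57x58 mm, front right; origin centre of its underside

How it is judged:
On the way:
1. the lid lies flat on the pot's rim with its tab in the notch, the clamp bar still open (distance between lid_tab and pot_notch below 0.007 m and z of lid in the frame of pot below 0.0915 m and horizontal distance between lid and pot below 0.005 m and angle between lid's own z axis and vertical below 0.03 rad and value of joint bar_turn below 0.5 rad), for 0.2 s.
At the end, for the whole second after the job is handed in: the lid is at rest flat on the pot's rim (within 2.5 mm of height, 5 mm of centre and 0.03 rad of level) with its tab in the notch (within 7 mm), and the clamp bar is turned at least 1.04 rad and has dropped into the locking notch (raised less than 3.5 mm) (distance between lid_tab and pot_notch below 0.007 m and z of lid in the frame of pot below 0.0915 m and horizontal distance between lid and pot below 0.005 m and angle between lid's own z axis and vertical below 0.03 rad and value of joint bar_turn above 1.04 rad and value of joint bar_lift below 0.0035 m and linear speed of lid below 0.02 m/s); the robot touches nothing.
It fails at once if the lid is dropped onto the pot (it moves faster than 0.6 m/s at the pot) (horizontal distance between lid and pot below 0.05 m and z of lid in the frame of pot below 0.16 m and linear speed of lid above 0.6 m/s).
It fails at once if one of the other things (tins, garlic, spice jar, lemon) is moved more than 30 mm (distance of any of bean_tin, garlic, dark_jar, fish_tin, lemon from where it was at the start of the episode above 0.03 m).
It also fails if it takes over 58 s, if anything falls off the work surface, if the arm or the gripper's body presses on something with over 40 N, if the wrist force passes 120 N, or if a joint passes its speed limit or range.

## Robot

A 6-joint arm with a two-finger parallel gripper is mounted at the origin on a cart in front of the work surface, level with it; the furniture and walls round the work are solid. World frame = base frame: x ahead of the robot, y to its left, z up, the work surface at z = 0. Lengths are in m, angles in rad, forces in N, time in s.
With the tool pointing down it reaches from about 0.3 to 1 m from the base axis. Payload 5.1 kg.
Tool frame: the origin (TCP) lies on the centre line of the jaws, within the pads' length; the fingertips stand env.tips_ahead ahead of it and the grasp point (between the pads) lies 11 mm behind it (env.tips_ahead is the distance from the TCP to the fingertips, in m); z points along the fingers, y is the line along which they close (so a half turn about z gives the same grasp; the last joint's range is limited). The gripper opens to 95 mm and grips with 3 to 60 N. Pads are 20 mm wide; open, the fingers measure 119 mm over their backs; the gripper's body (75 mm by 180 mm) begins 59 mm behind the grasp point.
Start: joints at [1.143, 0.124, 1.65, -0, 1.367, -0.083], TCP at [0.22, 0.612, 0.223] pointing down, gripper open.
Joint ranges: [-2.61, 2.61], [-1.02, 2.33], [0.03, 2.71], [-1.35, 4.49], [0.32, 2.68], [-2.91, 2.91]. Speed limits (rad/s): [2.57, 2.57, 3.14, 3.14, 3.14, 3.14].

## Interface

Orientations are given as a rotation vector (axis times angle).
In Python, from cell import env, vision gives the robot as it stands.
- The arm moves only by the tool play_rows, never from a script. Its argument "plan" is a list of rows, each a list of 5 numbers: the gripper command: -1 is shut, 1 is fully open, values between are in proportion, then the shift along the tool's x, y, z in mm, then the turn about the tool's z in degrees. A call has exactly 8 rows; each row is the pose to reach, as a shift and turn from the pose commanded when the call began, along the tool's axes at that moment; what a row does not reach only later rows make up. A row lasts 1/8 s, in which the tool goes at most 62.5 mm and 10.7 degrees, less where a joint would pass 70% of its speed; a pose out of reach is approached as far as the arm can. A call with a gripper value outside its range is refused whole. The fingers move at their own pace and stop on an object; "squeeze" is the grip in N (left out, the last holds). Time passes only in rows, so rows that repeat a pose let the fingers close, or fill a call up. It gives the time, the measured TCP pose, the force, the opening and the grip force at its end, in the units of the state.
- env.get_obs(): the state, without advancing time (a new reading comes with each control period).
- vision.snapshot(name): name is "side" or "top"; returns a dict with "color" (420x560x3 uint8, red, green, blue), "K" (3x3 intrinsics, pixels), "rvec" (rotation vector, rad) and "tvec" (3), from world to camera coordinates, as OpenCV has them. Camera axes: x right, y down, z forward; pixel columns grow to the right and rows downward; lengths in m; the calibration is good to about 2 mm. A picture is of the moment at which its call begins. There is no depth.
- env.hand_in(): hands the job in; it is judged then, once.
The state is a dict: "clock": time; "joint_pos": joint angles; "joint_velocities": joint speeds; "joint_efforts": joint torques, N m; "tool_pos": TCP position; "tool_rot": TCP orientation; "contact_force": force on the tool from outside, world axes, zero at the start; "torque": the same for the moment, N m; "grip_width": opening from 0.0 (shut) to 1.0 (fully open); "finger_force": force on a finger pad.
Only numpy, scipy, OpenCV 4.12 (cv2) and the standard library are available. Lean on these libraries where they do the work, as an engineer would, in place of code of your own. Each camera call takes 0.05 s, during which the arm holds its last target. There are 200 camera calls.

## Working session

There is one attempt and no reset: what is moved stays moved. The work goes in short steps, Python scripts to look and compute and a tool call to move; the robot and the scene stay as the last step left them, time stands still between calls to the robot, and variables do not carry over. Pictures are saved under pics/ and viewed, at most 11 in all, crops included, and the job is handed in when it is done.

Besides the shell and the picture viewer there is one more tool, called after "Call:" as name([rows], argument=value, ...), one row to a line, values as JSON. play_rows: Moves the arm, as the interface text tells. Its arguments: {"type":"object","properties":{"plan":{"type":"array"},"squeeze":{"type":"number"}},"required":["plan"]}

```bash
mkdir -p pics
cat > h.py <<'E'
import numpy as np, cv2
from cell import env, vision
def snap(n,f=None):
    s=vision.snapshot(n)
    if f: cv2.imwrite('pics/'+f,s['color'][:,:,::-1])
    return s
def ray(s,u,v,z):
    R=cv2.Rodrigues(np.array(s['rvec'],float))[0];t=np.array(s['tvec'],float).ravel()
    c=-R.T@t; d=R.T@np.linalg.solve(s['K'],np.array([u,v,1.]))
    return c+d*(z-c[2])/d[2]
def proj(s,p):
    return cv2.projectPoints(np.array(p,float).reshape(-1,3),np.array(s['rvec'],float),np.array(s['tvec'],float),np.array(s['K'],float),None)[0].reshape(-1,2)
E
python3 - <<'E'
from h import *
for n in('top','side'):
    s=snap(n,n+'0.png'); R=cv2.Rodrigues(np.array(s['rvec'],float))[0]; print(n,s['K'][0][0],-R.T@np.ravel(s['tvec']),R[2])
o=env.get_obs(); print(o['clock'],o['tool_pos'],o['tool_rot'],env.tips_ahead,o['contact_force'],o['grip_width'])
print(cv2.Rodrigues(np.array(o['tool_rot'],float))[0])
E
```

```text
top 546.5369813623224 [ 0.27703867 -0.01164536  1.55171014] [ 0.12425901  0.00727101 -0.99222318]
side 386.5475492362348 [-0.03009739 -0.88133605  0.81299183] [ 0.40837218  0.70087056 -0.58481845]
0.1 [0.21953089 0.61122251 0.22154028] [-5.38850417e-01 -3.09456610e+00  2.80359768e-03] 0.008 [ 0.19653916  0.25436062 -0.02837917] 0.9983111300112416
[[-9.41143427e-01  3.38006615e-01 -7.60564039e-04]
 [ 3.38007439e-01  9.41141940e-01 -1.67951182e-03]
 [ 1.48112609e-04 -1.83773781e-03 -9.99998300e-01]]
```

View pics/top0.png

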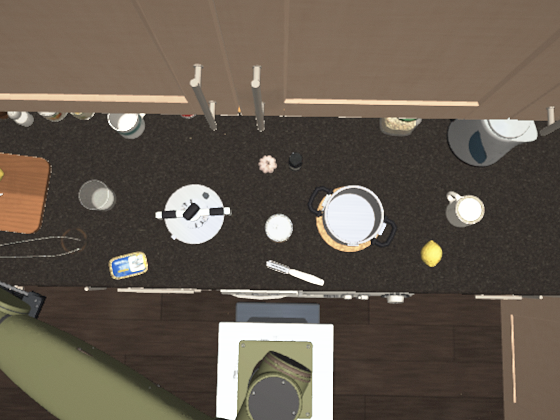

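View pics/side0.png

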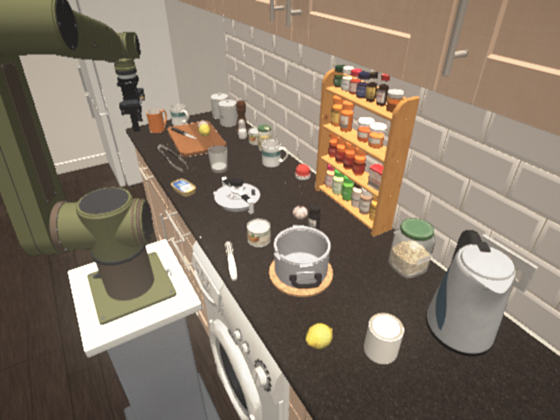

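The top view shows the lid at about (193,213) with its bar running nearly left-right, and the pot at (352,217). The bean tin is between them at (279,228). I'll enlarge both.

Run:
```python
import cv2,numpy as np
a=cv2.imread('pics/top0.png')
A=cv2.resize(a[170:260,150:240],None,fx=4.4,fy=4.4,interpolation=cv2.INTER_CUBIC)
B=cv2.resize(a[170:260,307:397],None,fx=4.4,fy=4.4,interpolation=cv2.INTER_CUBIC)
cv2.imwrite('pics/c1.png',np.hstack([A,B]))
```

```text
(no output)
```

View pics/c1.png

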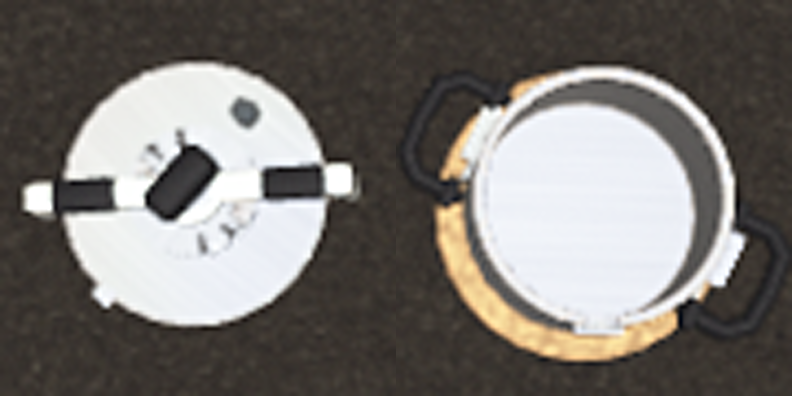

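The left crop shows the lid with its tab at the lower left, about full-image (173,237), the valve at the upper right, and the black grip on a diagonal. The right crop shows the pot rim, its notch at the bottom at about (353,244), and a handle at the upper left. Next I'll get metric positions.

```bash
cat > m.py <<'E'
from h import *
from scipy.optimize import least_squares
def circ(s,mask,z,r,c0,tol):
    cs,_=cv2.findContours(mask,cv2.RETR_LIST,cv2.CHAIN_APPROX_NONE)
    P=np.array([ray(s,*p,z)[:2] for c in cs for p in c[:,0].astype(float)/4+(-.375)])
    c=np.array(c0,float)
    for t in(3*tol,tol,tol/2):
        d=np.linalg.norm(P-c,axis=1)-r; Q=P[abs(d)<t]
        c=least_squares(lambda c:np.linalg.norm(Q-c,axis=1)-r,c,loss='soft_l1',f_scale=.001).x
    a=np.degrees(np.arctan2(*(Q-c).T[::-1])); d=np.linalg.norm(Q-c,axis=1)-r
    return c,len(Q),d.mean(),d.std(),np.histogram(a,12,(-180,180))[0]
def prep(s):
    im=cv2.resize(s['color'],None,fx=4,fy=4,interpolation=cv2.INTER_CUBIC)
    return im.astype(int),cv2.cvtColor(im,cv2.COLOR_RGB2HSV)
E
python3 - <<'E'
from m import *
s=snap('top'); im,hsv=prep(s)
w=((hsv[...,2]>125)&(hsv[...,1]<60)).astype(np.uint8)
lz=.029
lc=ray(s,194.3,213.9,lz)[:2]; pc=ray(s,353.8,214.3,.115)[:2]
print(lc,pc)
print('lid',circ(s,w,lz,.0845,lc,.006))
R=circ(s,w,.113,.079,pc,.004);print('pot out',R); print('pot in',circ(s,w,.113,.072,pc,.003))
# grip
dk=((hsv[...,2]<70)).astype(np.uint8)
n,l,st,ce=cv2.connectedComponentsWithStats(dk)
for i in range(1,n):
    c=ce[i]/4-.375
    if 200<st[i,4]<4000 and abs(c[0]-194)<50 and abs(c[1]-213)<40:
        ys,xs=np.where(l==i); P=np.array([ray(s,x/4-.375,y/4-.375,.096)[:2] for x,y in zip(xs,ys)])
        r=cv2.minAreaRect((P*1e4).astype(np.float32)); print('dark',c,st[i,4],P.mean(0),r)
# notch: pixels just below rim; tab
for z in(.016,.024): print('tab',ray(s,173.4,237,z)[:2])
print('notch',ray(s,352.9,243.9,.115)[:2])
E
```

```text
[0.44714782 0.23445657] [ 0.44411564 -0.20142552]
lid (array([0.44824691, 0.23593134]), 655, np.float64(5.486013067904846e-06), np.float64(0.0006275184415613175), array([61, 52, 63, 63, 50, 59, 60, 52, 51, 41, 43, 60]))
pot out (array([ 0.44471075, -0.20128675]), 539, np.float64(4.851563696448181e-05), np.float64(0.0004433840220371338), array([43, 35, 30, 59, 51, 60, 59, 40, 16, 59, 51, 36]))
pot in (array([ 0.44382041, -0.20051434]), 346, np.float64(-0.0002827995888669129), np.float64(0.000531206995868775), array([ 5, 44, 54, 54, 48, 53, 53, 35,  0,  0,  0,  0]))
dark [190.68106695 211.09874477] 2390 [0.44706218 0.2336312 ] ((4468.11474609375, 2337.25146484375), (259.2457580566406, 463.83673095703125), 53.80162048339844)
dark [216.07710368 211.02939519] 1331 [0.44847514 0.16543204] ((4487.63232421875, 1656.3656005859375), (182.90994262695312, 344.8963623046875), 2.8967368602752686)
tab [0.38209659 0.29297559]
tab [0.38154931 0.29138872]
notch [ 0.36583506 -0.1991791 ]
```

Run:
```python
from m import *
s=snap('top'); im,hsv=prep(s)
w=((hsv[...,2]>125)&(hsv[...,1]<60))
H,W=w.shape; vv,uu=np.mgrid[0:H,0:W]
def polar(z,c,x0,x1,y0,y1):
    R=[]
    sl=(slice(y0*4,y1*4),slice(x0*4,x1*4))
    u=uu[sl]/4-.375; v=vv[sl]/4-.375
    Rm=cv2.Rodrigues(np.array(s['rvec'],float))[0]; C=-Rm.T@np.ravel(s['tvec'])
    d=np.stack([u,v,np.ones_like(u)],-1)@np.linalg.inv(s['K']).T@Rm
    P=C+d*((z-C[2])/d[...,2])[...,None]
    q=P[...,:2]-c
    return np.hypot(q[...,0],q[...,1]),np.degrees(np.arctan2(q[...,1],q[...,0])),sl
L=np.array([.4478,.2350]);Pt=np.array([.4444,-.2010])
r,a,sl=polar(.022,L,150,240,170,260)
m=w[sl]&(r>.0865)&(r<.096)&(a>115)&(a<160); print('tab',a[m].mean(),a[m].std(),m.sum(),r[m].max())
dk=hsv[...,2]<120
r,a,sl=polar(.055,L,150,240,170,260); m=dk[sl]&(r>.045)&(r<.075)&(a>-60)&(a<-10); print('valve',a[m].mean(),a[m].std(),m.sum(),r[m].mean(),'-8')
r,a,sl=polar(.052,L,150,240,170,260)
for lo,hi in((60,130),(-120,-60)):
    m=dk[sl]&(r>.044)&(r<.088)&(a>lo)&(a<hi); print('sleeve',a[m].mean(),r[m].mean(),m.sum())
r,a,sl=polar(.110,Pt,305,400,170,265); 
for k in(65,245,):
    aa=(a-k+180)%360-180; m=w[sl]&(r>.0815)&(r<.09)&(abs(aa)<40); print('lug',k,k+aa[m].mean(),m.sum())
dd=hsv[...,2]<45
r,a,sl=polar(.076,Pt,305,400,170,265)
# notch: rim ring brightness profile
r,a,sl=polar(.113,Pt,305,400,170,265); V=hsv[...,2][sl]; a=a%360
for k in range(150,212,4):
    q=[V[(abs(a-k)<2)&(abs(r-x)<.0012)].mean() for x in(.069,.072,.0755,.079,.082)]; print(k,np.round(q))
```

```text
tab 138.2515005755527 3.8103617788345865 186 0.09253792855729849
valve -34.16697311521886 4.115538341605822 371 0.05954908727683129 -8
sleeve 93.44519721539059 0.07487960036067468 2782
sleeve -84.41495794621079 0.06767733900915687 1807
lug 65 65.40277490305405 716
lug 245 243.59364371372524 648
150 [246. 242. 242. 129.  86.]
154 [244. 239. 239. 130.  85.]
158 [246. 242. 243. 136.  86.]
162 [243. 227. 244. 139.  88.]
166 [245. 235. 239. 128. 106.]
170 [244. 235. 235. 220. 229.]
174 [247. 243. 234. 226. 228.]
178 [246. 245. 238. 234. 221.]
182 [246. 240. 236. 228. 227.]
186 [246. 232. 211. 208. 240.]
190 [241. 222. 234. 205. 241.]
194 [239. 216. 242. 227. 232.]
198 [230. 198. 246. 220. 229.]
202 [206. 180. 250. 231. 227.]
206 [161. 174. 246. 231. 231.]
210 [114. 170. 250. 222. 225.]
```

Call:
play_rows([
  [0.1,-34,-28,0,3],
  [0.1,-85,-69,0,6],
  [0.1,-137,-111,0,9],
  [0.1,-188,-152,0,12],
  [0.1,-239,-194,0,15],
  [0.1,-291,-235,0,18],
  [0.1,-325,-263,0,20],
  [0.1,-342,-277,0,22],
], squeeze=25)

```text
clock: 1.2
tool_pos: [0.4491, 0.2327, 0.2226]
tool_rot: [1.126, 2.932, -0.0]
contact_force: [-0.2, -0.1, -0.7]
grip_width: 0.551
finger_force: 0.0
```

Call:
play_rows([
  [0.1,0,0,5,0],
  [0.1,0,0,20,0],
  [0.1,0,0,40,0],
  [0.1,0,0,55,0],
  [0.1,0,0,65,0],
  [0.1,0,0,70,0],
  [0.1,0,0,70,0],
  [0.1,0,0,70,0],
])

```text
clock: 2.2
tool_pos: [0.4484, 0.2356, 0.1534]
tool_rot: [1.119, 2.934, 0.001]
contact_force: [-0.1, -0.1, -0.7]
grip_width: 0.555
finger_force: 0.0
```

```bash
cat > st.py <<'E'
from h import *
o=env.get_obs(); R=cv2.Rodrigues(np.array(o['tool_rot'],float))[0]
print(round(o['clock'],2),np.round(o['tool_pos'],4),'yaw_y',np.degrees(np.arctan2(R[1,1],R[0,1])),'z',R[:,2].round(4),'F',o['contact_force'].round(1),'T',np.round(o['torque'],2),'w',o['grip_width'],'ff',o['finger_force'])
print(R[:2,:2].round(4),np.round(o['joint_pos'],3))
E
python3 - <<'E'
import st
from h import *
a=snap('top'); b=snap('side')
A=cv2.resize(a['color'][165:265,145:245],(400,400),interpolation=2); 
x,y=proj(b,[.4478,.235,.08])[0].astype(int); print(x,y)
B=cv2.resize(b['color'][max(0,y-50):y+50,x-50:x+50],(400,400),interpolation=2)
cv2.imwrite('pics/c2.png',np.hstack([A,B])[:,:,::-1])
E
```

```text
2.2 [0.4484 0.2356 0.1534] yaw_y 48.24179115272429 z [ 1.1e-03  4.0e-04 -1.0e+00] F [-0.1 -0.1 -0.7] T [ 0.01 -0.05  0.05] w 0.5552373322329817 ff 0.0
[[-0.746  0.666]
 [ 0.666  0.746]] [ 0.378 -0.145  2.036 -0.     1.249 -0.464]
235 183
```

View pics/c2.png

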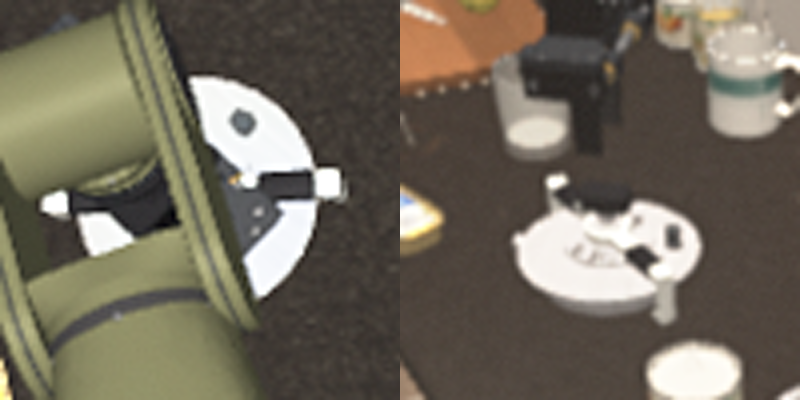

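The gripper hangs above the black grip with its jaws across the thickness. In the side crop the grip is at (600,195) and the fingers at (585,140). I'll go down and close.

Call:
play_rows([
  [0.1,0,0,15,0],
  [0.1,0,0,35,0],
  [0.1,0,0,55,0],
  [0.1,0,0,68,0],
  [0.1,0,0,74,0],
  [0.1,0,0,77,0],
  [0.1,0,0,77,0],
  [0.1,0,0,77,0],
])

```text
clock: 3.3
tool_pos: [0.4485, 0.2356, 0.0763]
tool_rot: [1.119, 2.934, 0.001]
contact_force: [0.1, -0.0, 0.2]
grip_width: 0.549
finger_force: 0.0
```

Call:
play_rows([
  [-0.2,0,0,0,0],
  [-0.3,0,0,0,0],
  [-0.4,0,0,0,0],
  [-0.5,0,0,0,0],
  [-0.7,0,0,0,0],
  [-1,0,0,0,0],
  [-1,0,0,0,0],
  [-1,0,0,0,0],
], squeeze=40)

```text
clock: 4.3
tool_pos: [0.4483, 0.2356, 0.0758]
tool_rot: [1.119, 2.935, 0.001]
contact_force: [2.6, 2.3, -1.2]
grip_width: 0.272
finger_force: 39.7
```

Call:
play_rows([
  [-1,0,0,-5,0],
  [-1,0,0,-20,0],
  [-1,0,0,-45,0],
  [-1,0,0,-75,0],
  [-1,0,0,-105,0],
  [-1,0,0,-130,0],
  [-1,0,0,-145,0],
  [-1,0,0,-150,0],
])

```text
clock: 5.3
tool_pos: [0.448, 0.2354, 0.2265]
tool_rot: [1.119, 2.935, 0.001]
contact_force: [0.4, -0.0, -7.0]
grip_width: 0.271
finger_force: 39.7
```

Run:
```python
import st
from h import *
o=env.get_obs(); R=cv2.Rodrigues(np.array(o['tool_rot'],float))[0]
print((R.T@(np.array([.4446,-.2012,o['tool_pos'][2]])-o['tool_pos']))*1e3)
```

```text
5.3 [0.448  0.2354 0.2265] yaw_y 48.24310073006999 z [ 8.e-04  2.e-04 -1.e+00] F [ 0.4 -0.  -7. ] T [-0.08  0.01  0.  ] w 0.2711137730474259 ff 39.7425502538681
[[-0.746  0.666]
 [ 0.666  0.746]] [ 0.378 -0.204  1.961 -0.     1.383 -0.464]
[-2.88233095e+02 -3.27954796e+02 -9.66797334e-02]
```

Call:
play_rows([
  [-1,-8,-9,0,0],
  [-1,-25,-28,0,0],
  [-1,-48,-55,0,0],
  [-1,-75,-85,0,0],
  [-1,-100,-114,0,0],
  [-1,-124,-141,0,0],
  [-1,-138,-157,0,0],
  [-1,-144,-164,0,0],
])

```text
clock: 6.3
tool_pos: [0.4451, 0.0158, 0.2242]
tool_rot: [-1.122, -2.932, 0.001]
contact_force: [-0.1, 0.6, -6.3]
grip_width: 0.273
finger_force: 39.7
```

Call:
play_rows([
  [-1,-8,-9,0,-2],
  [-1,-25,-28,0,-8],
  [-1,-48,-55,0,-15],
  [-1,-75,-85,0,-22],
  [-1,-100,-114,0,-29],
  [-1,-124,-141,0,-35],
  [-1,-138,-157,0,-39],
  [-1,-144,-164,0,-41],
])

```text
clock: 7.3
tool_pos: [0.4439, -0.2018, 0.2246]
tool_rot: [-0.02, -3.14, -0.002]
contact_force: [0.2, 0.7, -6.6]
grip_width: 0.269
finger_force: 39.7
```

Run:
```python
import st
from h import *
a=snap('top'); b=snap('side')
x,y=proj(a,[.4446,-.2012,.15])[0].astype(int); print(x,y)
A=cv2.resize(a['color'][y-50:y+50,x-50:x+50],(400,400),interpolation=2); 
x,y=proj(b,[.4446,-.2012,.14])[0].astype(int); print(x,y)
B=cv2.resize(b['color'][y-50:y+50,x-50:x+50],(400,400),interpolation=2)
cv2.imwrite('pics/c3.png',np.hstack([A,B])[:,:,::-1])
```

```text
7.3 [ 0.4439 -0.2018  0.2246] yaw_y 89.26211073544951 z [-0.0017  0.001  -1.    ] F [ 0.2  0.7 -6.6] T [ 0.03 -0.01  0.02] w 0.2692671606791237 ff 39.74371075630188
[[-0.9999  0.0129]
 [ 0.0129  0.9999]] [-0.537 -0.246  1.999  0.     1.39  -2.095]
355 212
301 235
```

View pics/c3.png

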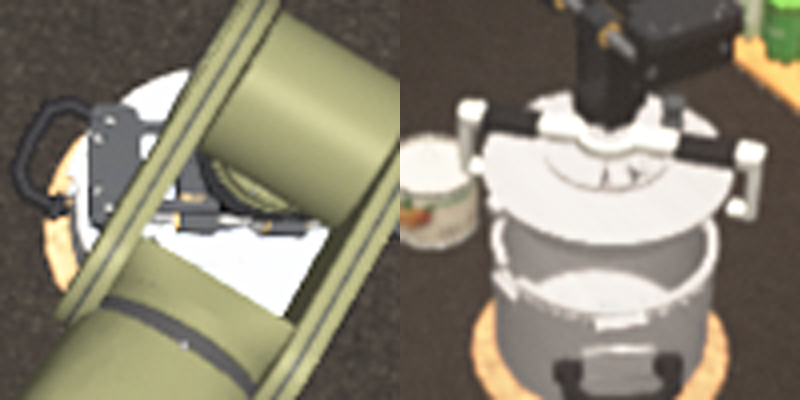

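The lid hangs above the pot. In the side crop the tab is at (478,165) and the notch at (507,285), which looks lined up. I'll measure the lid against the rim in this same view.

Run:
```python
from m import *
s=snap('side'); im,hsv=prep(s); g=cv2.cvtColor(im.astype(np.uint8),cv2.COLOR_RGB2GRAY)
for th in(130,160,190):
    w=((hsv[...,2]>th)&(hsv[...,1]<60)).astype(np.uint8)
    print(th)
    print('lid',circ(s,w,.176,.0845,[.444,-.202],.005))
    print('pot out',circ(s,w,.113,.079,[.4446,-.2012],.003))
    print('pot in',circ(s,w,.113,.072,[.4446,-.2012],.003))
# profile: angular tab / notch
def pix(x,y): # crop->full
    return 301-50+x/4-.375, 235-50+y/4-.375
for p,z in(((478,165),.170),((474,163),.17)): print('tab',ray(s,*pix(*p),z)[:2])
for p in((494,278),(519,292),(507,285)): print('notch',ray(s,*pix(*p),.11)[:2])
c=np.array([[.4439-.091*np.cos(np.radians(t)),-.2018-.091*np.sin(np.radians(t)),.172] for t in(-3,0,3)]); print((proj(s,c)-[251,185]+.375)*4)
c=np.array([[.4446-.079*np.cos(np.radians(t)),-.2012-.079*np.sin(np.radians(t)),z] for t in(-8,0,8) for z in(.104,.115)]); print((proj(s,c)-[251,185]+.375)*4)
B=cv2.resize(s['color'][200:275,260:335],(600,600),interpolation=2)
cv2.imwrite('pics/c4.png',B[:,:,::-1])
```

```text
130
lid (array([ 0.44144424, -0.20463282]), 395, np.float64(0.00011119684375859668), np.float64(0.0014815419054965632), array([ 39,  84, 100,  39,  45,   7,  10,   4,   4,  12,  27,  24]))
pot out (array([ 0.44382714, -0.20601831]), 97, np.float64(0.00043880347554626066), np.float64(0.000535084201349575), array([ 0,  0,  0,  1, 39,  7,  0,  0,  0,  0, 22, 28]))
pot in (array([ 0.45085315, -0.19683692]), 68, np.float64(-0.00020083643956165116), np.float64(0.0006220692050861654), array([ 0,  0,  0, 34, 20,  0,  0,  0,  0,  0,  0, 14]))
160
lid (array([ 0.44572001, -0.20099087]), 359, np.float64(0.0002537057914683213), np.float64(0.0008770754965361453), array([46, 67, 66, 37, 36, 10, 22,  5,  9,  8, 30, 23]))
pot out (array([ 0.44166953, -0.20829776]), 190, np.float64(-8.641051593691402e-05), np.float64(0.0008010541612434373), array([25, 23, 10, 37, 31,  9,  0, 10,  0,  0, 36,  9]))
pot in (array([ 0.44697682, -0.20057564]), 108, np.float64(-0.0002324182272953963), np.float64(0.0006837354875892591), array([ 5,  0,  0, 28, 35,  5,  0,  9,  0,  0,  9, 17]))
190
lid (array([ 0.44665931, -0
[... 219 characters left out ...]
5944522977), np.float64(0.0007350006699703895), array([31, 34, 15, 41, 30, 24,  0,  9,  0,  0, 26, 30]))
pot in (array([ 0.4451018 , -0.20392869]), 117, np.float64(-0.00016207994332960226), np.float64(0.0007333565895862018), array([ 5,  0,  0,  6, 34, 19,  0, 12,  0,  0, 23, 18]))
tab [ 0.60836378 -0.29066536]
tab [ 0.60752218 -0.28758311]
notch [ 0.59286644 -0.33663023]
notch [ 0.59775225 -0.35574373]
notch [ 0.59561261 -0.34641009]
[[ 83.35121822 208.47043899]
 [ 86.80936406 212.52433388]
 [ 90.62364466 216.4810865 ]]
[[ 96.32672579 273.63521493]
 [ 96.23916067 261.52254552]
 [103.45155302 283.31435625]
 [103.40711522 271.16836042]
 [112.64411094 292.35886253]
 [112.65626835 280.1824569 ]]
```

View pics/c4.png

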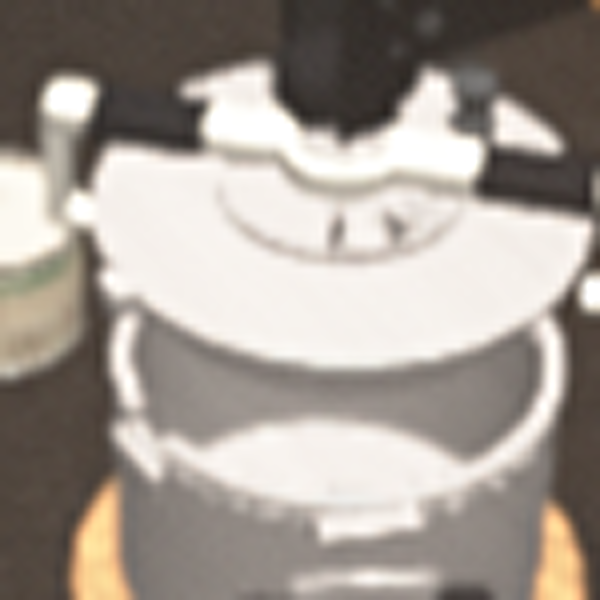

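Run:
```python
from m import *
s=snap('side'); im,hsv=prep(s)
V=hsv[...,2]
def cen(x0,y0,x1,y1,f):
    sub=V[int((200+y0/8)*4):int((200+y1/8)*4),int((260+x0/8)*4):int((260+x1/8)*4)]
    ys,xs=np.where(f(sub)); return np.array([x0+xs.mean()*2,y0+ys.mean()*2]),len(xs)
L=[.4439,-.2018,.1488]
def w(r,a,z,tilt=0):
    p=np.array([r*np.cos(np.radians(a-.7)),r*np.sin(np.radians(a-.7)),z-.083])
    R=cv2.Rodrigues(np.array([0,tilt,0.]))[0]
    return (proj(s,R@p+np.array(L)+[0,0,.083])[0]-[260,200]+.375)*8
for t in(0,.03,.06,.09):
    print(t,*[w(*q,t).round(0) for q in((.066,135,.052),(.066,-45,.052),(.060,8,.055),(.0845,180,.0275),(.091,180,.021),(.0845,270,.0275),(.0845,-60,.0275))])
print(cen(95,85,210,155,lambda v:v<70),cen(475,145,600,225,lambda v:v<70),cen(450,60,505,140,lambda v:(v<130)))
```

```text
0 [147. 119.] [535. 181.] [472.  78.] [117. 287.] [100. 308.] [479. 349.] [566. 288.]
0.03 [144. 116.] [533. 185.] [470.  83.] [113. 282.] [ 95. 304.] [475. 350.] [562. 292.]
0.06 [142. 114.] [530. 189.] [467.  88.] [109. 277.] [ 90. 299.] [471. 352.] [557. 297.]
0.09 [140. 111.] [527. 193.] [465.  93.] [105. 272.] [ 86. 293.] [467. 353.] [553. 301.]
(array([144.92153444, 115.57541412]), 1147) (array([538.46300716, 179.58472554]), 838) (array([475.05606258,  90.90743155]), 767)
```

The sleeve positions agree with the expected lid pose: it's level and the yaw is right. I'll lower until just above tab entry, watching the force.

Call:
play_rows([
  [-1,-0.7,0.6,3,0],
  [-1,-0.7,0.6,10,0],
  [-1,-0.7,0.6,18,0],
  [-1,-0.7,0.6,26,0],
  [-1,-0.7,0.6,33,0],
  [-1,-0.7,0.6,39,0],
  [-1,-0.7,0.6,43,0],
  [-1,-0.7,0.6,45,0],
])

```text
clock: 8.5
tool_pos: [0.4451, -0.2005, 0.1804]
tool_rot: [-0.021, -3.141, -0.0]
contact_force: [0.7, -0.0, -6.2]
grip_width: 0.273
finger_force: 39.7
```

Run:
```python
import st
from h import *
s=snap('side')
B=cv2.resize(s['color'][205:275,255:345],None,fx=8,fy=8,interpolation=2)
cv2.imwrite('pics/c5.png',B[:,:,::-1])
```

```text
8.5 [ 0.4451 -0.2005  0.1804] yaw_y 89.24049789997022 z [-2.e-04  1.e-04 -1.e+00] F [ 0.7 -0.  -6.2] T [ 0.06 -0.    0.02] w 0.2725752727942501 ff 39.74245369434357
[[-0.9999  0.0133]
 [ 0.0133  0.9999]] [-0.533 -0.213  2.048 -0.     1.307 -2.091]
```

View pics/c5.png

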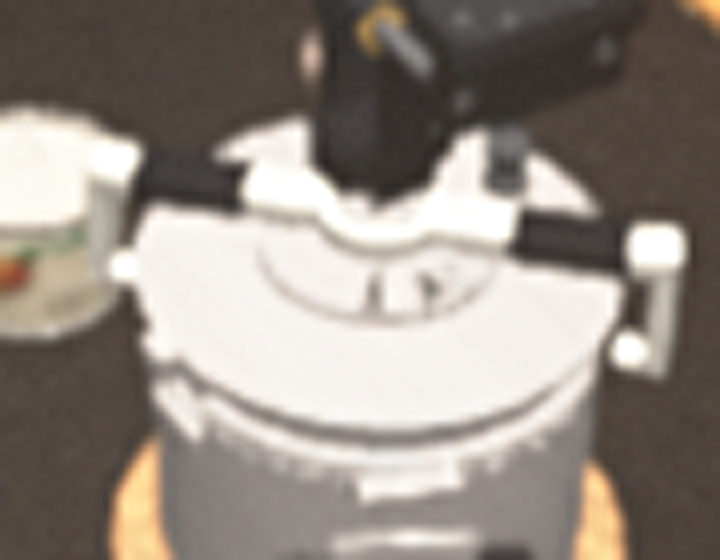

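The tab tip at (145,350) is where I'd expect it for alignment with the notch, whose floor is at (182,408). I'll lower the last 15–16 mm slowly.

Call:
play_rows([
  [-1,0,0,2,0],
  [-1,0,0,4,0],
  [-1,0,0,6,0],
  [-1,0,0,8,0],
  [-1,0,0,10,0],
  [-1,0,0,12,0],
  [-1,0,0,13.5,0],
  [-1,0,0,14.5,0],
])

```text
clock: 9.55
tool_pos: [0.4451, -0.2005, 0.1661]
tool_rot: [-0.021, -3.141, -0.0]
contact_force: [0.1, 0.4, -6.2]
grip_width: 0.269
finger_force: 39.7
```

```bash
python3 st.py
```

```text
9.55 [ 0.4451 -0.2005  0.1661] yaw_y 89.24401007338155 z [-0.  0. -1.] F [ 0.1  0.4 -6.2] T [ 0.02 -0.02  0.02] w 0.2686466372823586 ff 39.74231243133545
[[-0.9999  0.0132]
 [ 0.0132  0.9999]] [-0.533 -0.2    2.062 -0.     1.28  -2.091]
```

No contact, and the lid is already below tab-on-rim height, so the tab is in the notch.

Call:
play_rows([
  [-1,0,0,0.5,0],
  [-1,0,0,1,0],
  [-1,0,0,1.2,0],
  [-1,0,0,1.5,0],
  [-1,0,0,1.5,0],
  [-1,0,0,1.5,0],
  [-1,0,0,1.5,0],
  [-1,0,0,1.5,0],
])

```text
clock: 10.55
tool_pos: [0.4451, -0.2005, 0.1648]
tool_rot: [0.021, 3.141, -0.0]
contact_force: [0.1, 0.1, -5.5]
grip_width: 0.273
finger_force: 39.7
```

Call:
play_rows([
  [-1,0,0,0.4,0],
  [-1,0,0,0.7,0],
  [-1,0,0,0.7,0],
  [-0.4,0,0,0.7,0],
  [-0.2,0,0,0.7,0],
  [0,0,0,0.7,0],
  [0.1,0,0,0.7,0],
  [0.1,0,0,0.7,0],
])

```text
clock: 11.55
tool_pos: [0.4451, -0.2005, 0.1639]
tool_rot: [0.021, 3.141, -0.0]
contact_force: [0.3, -0.5, -0.7]
grip_width: 0.545
finger_force: 0.0
```

Call:
play_rows([
  [0.1,0,0,-5,0],
  [0.1,0,0,-20,0],
  [0.1,0,0,-40,0],
  [0.1,0,0,-60,0],
  [0.1,0,0,-80,0],
  [0.1,0,0,-100,0],
  [0.1,0,0,-110,0],
  [0.1,0,0,-110,0],
])

```text
clock: 12.55
tool_pos: [0.4454, -0.2006, 0.2749]
tool_rot: [0.021, 3.14, -0.001]
contact_force: [0.2, -0.2, 0.2]
grip_width: 0.551
finger_force: 0.0
```

Run:
```python
import st
from m import *
s=snap('side')
B=cv2.resize(s['color'][205:275,255:345],None,fx=8,fy=8,interpolation=2)
cv2.imwrite('pics/c6.png',B[:,:,::-1])
im,hsv=prep(s)
w=((hsv[...,2]>190)&(hsv[...,1]<60)).astype(np.uint8)
print('lid',circ(s,w,.1175,.0845,[.445,-.2005],.005))
for t in (0,.15):
  print([((proj(s,[.4451+.066*np.cos(a),-.2005+.066*np.sin(a),.141])[0]-[255,205]+.375)*8).round() for a in np.radians([134.3-np.degrees(t),-45.7-np.degrees(t)])])
```

```text
12.55 [ 0.4454 -0.2006  0.2749] yaw_y 89.2474249789531 z [ 1.3e-03 -8.0e-04 -1.0e+00] F [ 0.2 -0.2  0.2] T [0.04 0.03 0.04] w 0.5507960602142671 ff 0.0
[[-0.9999  0.0131]
 [ 0.0131  0.9999]] [-0.533 -0.271  1.936 -0.     1.475 -2.091]
lid (array([ 0.44633368, -0.20097493]), 352, np.float64(9.583729978548185e-05), np.float64(0.0010823022689877633), array([45, 55, 29, 45, 30, 14, 28,  6, 28, 17, 24, 31]))
[array([188., 215.]), array([563., 278.])]
[array([197., 198.]), array([556., 296.])]
```

View pics/c6.png

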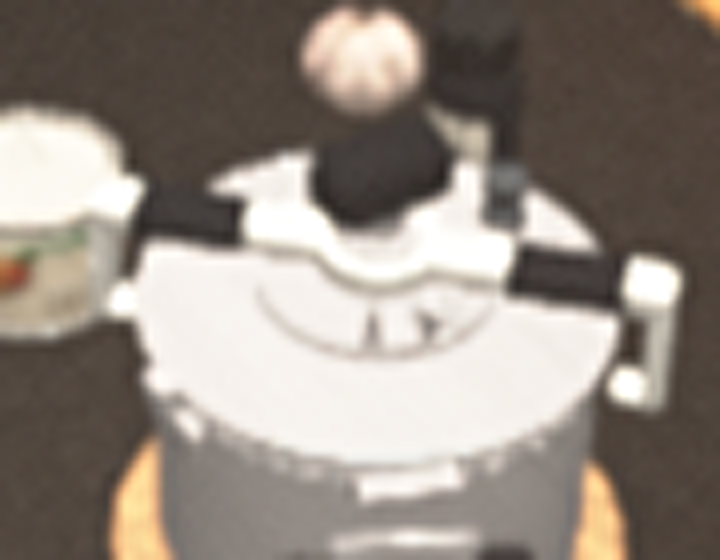

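The lid is seated: the tab is in the notch at (180,410), there's no gap round the rim, and the bar is still open with sleeves at (190,212) and (565,275). Now I'll put the closed jaws behind the left sleeve, on its anticlockwise side.

Call:
play_rows([
  [-0.5,9,2.5,0,5],
  [-1,18,5,0,11],
  [-1,30,8,0,17],
  [-1,40,11,0,23],
  [-1,50,14,0,29],
  [-1,60,17,0,35],
  [-1,69,19,0,41],
  [-1,73,20.4,0,45],
], squeeze=20)

```text
clock: 13.6
tool_pos: [0.3715, -0.1787, 0.2726]
tool_rot: [-1.224, -2.891, -0.001]
contact_force: [0.1, 0.1, 0.0]
grip_width: 0.006
finger_force: 0.0
```

Call:
play_rows([
  [-1,0,0,10,0],
  [-1,0,0,30,0],
  [-1,0,0,55,0],
  [-1,0,0,80,0],
  [-1,0,0,105,0],
  [-1,0,0,124,0],
  [-1,0,0,134,0],
  [-1,0,0,137,0],
])

```text
clock: 14.6
tool_pos: [0.3718, -0.1787, 0.1356]
tool_rot: [-1.22, -2.893, -0.001]
contact_force: [0.1, -0.7, 1.2]
grip_width: 0.006
finger_force: 0.0
```

```bash
cat > arc.py <<'E'
from h import *
import sys
o=env.get_obs(); R=cv2.Rodrigues(np.array(o['tool_rot'],float))[0]; p=np.array(o['tool_pos'])
C=np.array([.445,-.201]); y0=np.degrees(np.arctan2(R[1,1],R[0,1]))
for k in range(8):
    f=(k+1)/8; turn=float(sys.argv[1])+f*(float(sys.argv[2])-float(sys.argv[1])); d=float(sys.argv[3])
    b=np.radians(134.3)-turn; t=np.array([np.sin(b),-np.cos(b)])
    q=C+.066*np.array([np.cos(b),np.sin(b)])-d*t
    D=R.T@np.append(q-p[:2],0); print(round(turn,2),(D[:2]*1e3).round(1),'turn',round(y0-(np.degrees(b)-90),1))
E
python3 st.py; python3 arc.py 0 0.5 0.0225
```

```text
14.6 [ 0.3718 -0.1787  0.1356] yaw_y 44.26393590447014 z [-0.0018  0.0012 -1.    ] F [ 0.1 -0.7  1.2] T [-0.06 -0.01 -0.03] w 0.005970513146170591 ff 0.0
[[-0.698   0.7161]
 [ 0.7161  0.698 ]] [-0.578 -0.366  2.244  0.     1.266 -1.351]
0.06 [ 0.2 18.5] turn 3.5
0.12 [ 1.2 22.7] turn 7.1
0.19 [ 2. 27.] turn 10.7
0.25 [ 2.4 31.3] turn 14.3
0.31 [ 2.7 35.7] turn 17.9
0.38 [ 2.6 40. ] turn 21.4
0.44 [ 2.3 44.4] turn 25.0
0.5 [ 1.7 48.7] turn 28.6
```

Call:
play_rows([
  [-1,0,6,-1,0],
  [-1,0,11,-2,1],
  [-1,0,15,-2,2],
  [-1,0.2,18.5,-2,3.5],
  [-1,1.2,22.7,-2,7],
  [-1,2,27,-2,10.7],
  [-1,2.4,31.3,-2,14.3],
  [-1,2.7,35.7,-2,18],
])

```text
clock: 15.6
tool_pos: [0.3949, -0.1531, 0.1392]
tool_rot: [-1.661, -2.664, 0.007]
contact_force: [-6.6, -4.0, 2.7]
grip_width: 0.003
finger_force: 4.3
```

```bash
python3 st.py; python3 arc.py 0.31 0.71 0.0225
```

```text
15.6 [ 0.3949 -0.1531  0.1392] yaw_y 26.109418858645263 z [-0.0039 -0.0026 -1.    ] F [-6.6 -4.   2.7] T [-0.88  1.21  0.1 ] w 0.002698787985196355 ff 4.306017346680164
[[-0.4401  0.8979]
 [ 0.898   0.4401]] [-0.494 -0.339  2.218 -0.004  1.264 -0.948]
0.36 [1.8 4.2] turn 2.4
0.41 [2.7 7.6] turn 5.3
0.46 [ 3.5 11. ] turn 8.2
0.51 [ 4.  14.4] turn 11.0
0.56 [ 4.4 17.9] turn 13.9
0.61 [ 4.6 21.4] turn 16.8
0.66 [ 4.7 24.9] turn 19.6
0.71 [ 4.5 28.3] turn 22.5
```

Call:
play_rows([
  [-1,1.8,4,0,2.4],
  [-1,2.7,7.6,0,5.3],
  [-1,3.5,11,0,8.2],
  [-1,4,14.4,0,11],
  [-1,4.4,18,0,14],
  [-1,4.6,21.4,0,17],
  [-1,4.7,25,0,20],
  [-1,4.5,28.3,0,22.5],
])

```text
clock: 16.6
tool_pos: [0.4147, -0.1371, 0.1392]
tool_rot: [-2.143, -2.286, 0.02]
contact_force: [-24.3, -6.1, 14.4]
grip_width: 0.002
finger_force: 13.0
```

```bash
python3 st.py; python3 arc.py 0.71 1.15 0.0225
```

```text
16.6 [ 0.4147 -0.1371  0.1392] yaw_y 3.698632552868218 z [-0.0146 -0.0034 -0.9999] F [-24.3  -6.1  14.4] T [-1.06  4.09  0.23] w 0.0019985410010907785 ff 12.99310244154185
[[-0.0645  0.9978]
 [ 0.9979  0.0645]] [-0.436 -0.295  2.185 -0.01   1.263 -0.498]
0.76 [1.4 7.4] turn 3.2
0.82 [ 2.4 11.1] turn 6.4
0.88 [ 3.1 14.8] turn 9.5
0.93 [ 3.6 18.6] turn 12.7
0.98 [ 3.9 22.5] turn 15.8
1.04 [ 4.  26.3] turn 19.0
1.09 [ 3.9 30.1] turn 22.1
1.15 [ 3.6 33.9] turn 25.3
```

Run:
```python
from h import *
a=snap('side'); b=snap('top')
B=cv2.resize(a['color'][200:265,260:325],(520,520),interpolation=2)
x,y=proj(b,[.43,-.17,.15])[0].astype(int)
A=cv2.resize(b['color'][y-33:y+32,x-35:x],(280,520),interpolation=2)
cv2.imwrite('pics/c7.png',np.hstack([B,A])[:,:,::-1])
```

```text
(no output)
```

View pics/c7.png

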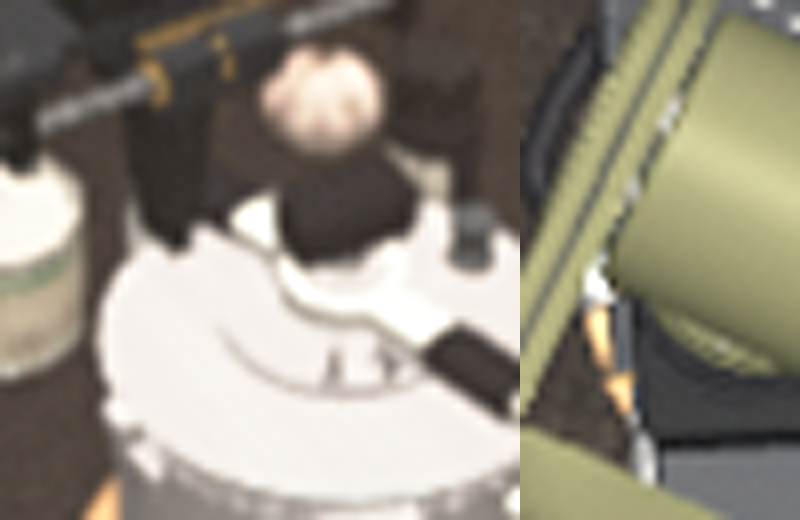

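The tab and lid are still in place, and the bar is about half turned with the finger on its sleeve. The upward force is friction from the bar climbing against a stiff vertical tool. I'll raise the tool with the cam.

Call:
play_rows([
  [-1,0,-1,-1,0],
  [-1,0,-2,-2,0],
  [-1,0,-2,-3,0],
  [-1,0,-2,-4,0],
  [-1,0,-1,-4,0],
  [-1,0.2,0,-4,0],
  [-1,0.5,1,-4.5,1],
  [-1,0.8,2,-5,2],
])

```text
clock: 17.7
tool_pos: [0.4189, -0.1347, 0.1427]
tool_rot: [-2.183, -2.251, 0.008]
contact_force: [-9.9, -2.4, -0.3]
grip_width: 0.003
finger_force: 4.9
```

```bash
python3 st.py; python3 arc.py 0.71 1.15 0.0225
```

```text
17.7 [ 0.4189 -0.1347  0.1427] yaw_y 1.743763297924511 z [-7.4e-03  4.0e-04 -1.0e+00] F [-9.9 -2.4 -0.3] T [-0.59  1.72  0.08] w 0.003128877520348754 ff 4.946001288481057
[[-0.0304  0.9995]
 [ 0.9995  0.0304]] [-0.431 -0.295  2.179 -0.003  1.264 -0.461]
0.76 [-0.6  3.1] turn 1.3
0.82 [0.4 6.8] turn 4.4
0.88 [ 1.3 10.5] turn 7.6
0.93 [ 1.9 14.3] turn 10.7
0.98 [ 2.4 18.1] turn 13.9
1.04 [ 2.6 21.9] turn 17.0
1.09 [ 2.6 25.7] turn 20.2
1.15 [ 2.4 29.6] turn 23.3
```

Call:
play_rows([
  [-1,-0.5,2,-0.7,1.3],
  [-1,0,4,-1.2,3],
  [-1,0.4,6.5,-1.8,4.5],
  [-1,0.9,8.5,-2,6],
  [-1,1.3,10.5,-2,7.6],
  [-1,1.6,12.5,-2,9],
  [-1,1.9,14.3,-2,10.7],
  [-1,2.1,16,-1.5,12],
])

```text
clock: 18.7
tool_pos: [0.4368, -0.1312, 0.146]
tool_rot: [-2.409, -2.011, 0.0]
contact_force: [-7.4, 2.9, 5.7]
grip_width: 0.006
finger_force: 4.1
```

```bash
python3 st.py; python3 arc.py 0.94 1.22 0.0225
```

```text
18.7 [ 0.4368 -0.1312  0.146 ] yaw_y -10.303531300407707 z [-0.0021  0.0025 -1.    ] F [-7.4  2.9  5.7] T [0.53 1.35 0.09] w 0.005613812006145011 ff 4.124256439972669
[[ 0.1789  0.9839]
 [ 0.9839 -0.1789]] [-4.100e-01 -2.590e-01  2.145e+00  1.000e-03  1.259e+00 -2.310e-01]
0.97 [-0.7 -0.5] turn 1.3
1.01 [-0.   1.8] turn 3.3
1.04 [0.6 4.2] turn 5.3
1.08 [1.1 6.5] turn 7.3
1.11 [1.6 8.9] turn 9.3
1.15 [ 1.9 11.4] turn 11.3
1.19 [ 2.2 13.8] turn 13.3
1.22 [ 2.4 16.2] turn 15.3
```

Call:
play_rows([
  [-1,0,1.5,1,2],
  [-1,0.3,3,2,4],
  [-1,0.7,5,3,6],
  [-1,1.1,7,4,7.5],
  [-1,1.6,9,4.5,9],
  [-1,1.9,11,4.5,11],
  [-1,2.2,12.5,4.5,12.5],
  [-1,2.2,13.5,4.5,13],
])

```text
clock: 19.7
tool_pos: [0.45, -0.1321, 0.1406]
tool_rot: [-2.623, -1.725, 0.003]
contact_force: [-6.1, 2.1, 1.9]
grip_width: 0.002
finger_force: 2.9
```

```bash
python3 st.py; python3 arc.py 1.1 1.22 0.0225|tail -1
```

```text
19.7 [ 0.45   -0.1321  0.1406] yaw_y -23.32353291678695 z [-3.1e-03  9.0e-04 -1.0e+00] F [-6.1  2.1  1.9] T [0.19 1.01 0.12] w 0.0022341038797111562 ff 2.8911789605626836
[[ 0.3959  0.9183]
 [ 0.9183 -0.3959]] [-0.4   -0.22   2.123 -0.     1.242  0.007]
1.22 [1.6 2.8] turn 2.3
```

Call:
play_rows([
  [-1,0.4,1,0,0.5],
  [-1,0.8,2,0,1],
  [-1,1,3,0,2],
  [-1,1,3.5,0,2],
  [-1,1,3.5,0,2],
  [-1,1,3.5,0,2],
  [-1,1,3.5,0,2],
  [-1,1,3.5,0,2],
])

```text
clock: 20.7
tool_pos: [0.4545, -0.1328, 0.1408]
tool_rot: [-2.653, -1.682, 0.0]
contact_force: [-5.0, 2.6, 1.0]
grip_width: 0.003
finger_force: 2.4
```

```bash
python3 st.py; python3 arc.py 1.1 1.22 0.0225|tail -1
```

```text
20.7 [ 0.4545 -0.1328  0.1408] yaw_y -25.25531843489532 z [-3.e-04  2.e-04 -1.e+00] F [-5.   2.6  1. ] T [0.22 0.82 0.08] w 0.003075399013310951 ff 2.3663217379362322
[[ 0.4267  0.9044]
 [ 0.9044 -0.4267]] [-0.398 -0.212  2.115  0.     1.238  0.043]
1.22 [ 0.4 -1.6] turn 0.3
```

Call:
play_rows([
  [-1,0,1,0,0.5],
  [-1,0,2,0,1],
  [-1,0,3,0,1],
  [-1,0,3.5,0,1],
  [-1,0,3.5,0,1],
  [-1,0,3.5,0,1],
  [-1,0,3.5,0,1],
  [-1,0,3.5,0,1],
])

```text
clock: 21.7
tool_pos: [0.458, -0.1337, 0.1409]
tool_rot: [-2.667, -1.658, -0.002]
contact_force: [-3.9, 3.9, 0.8]
grip_width: 0.004
finger_force: 2.4
```

Call:
play_rows([
  [-1,0,-6,0,0],
  [-1,0,-14,0,0],
  [-1,0,-20,0,0],
  [-1,0,-22,-20,0],
  [-1,0,-22,-50,0],
  [-1,0,-22,-90,0],
  [-1,0,-22,-120,0],
  [-1,0,-22,-130,0],
])

```text
clock: 22.7
tool_pos: [0.4388, -0.125, 0.2735]
tool_rot: [2.665, 1.657, 0.004]
contact_force: [0.0, -1.2, 0.5]
grip_width: 0.001
finger_force: 0.0
```

Call:
play_rows([
  [-1,0,-20,-10,0],
  [-1,0,-50,-20,0],
  [-1,0,-90,-30,0],
  [-1,0,-130,-30,0],
  [-1,0,-160,-30,0],
  [-1,0,-180,-30,0],
  [-1,0,-190,-30,0],
  [-1,0,-190,-30,0],
])

```text
clock: 23.7
tool_pos: [0.2676, -0.0406, 0.3005]
tool_rot: [2.668, 1.659, 0.0]
contact_force: [0.1, -0.9, -0.2]
grip_width: -0.001
finger_force: 0.0
```

Run:
```python
import st
from h import *
a=snap('side'); b=snap('top')
B=cv2.resize(a['color'][200:275,260:335],(480,480),interpolation=2)
x,y=proj(b,[.445,-.2,.13])[0].astype(int); print(x,y)
A=cv2.resize(b['color'][y-50:y+50,x-33:x+33],(317,480),interpolation=2)
cv2.imwrite('pics/c8.png',np.hstack([B,A])[:,:,::-1])
```

```text
23.7 [ 0.2676 -0.0406  0.3005] yaw_y -26.248034176684495 z [ 4.e-04 -2.e-04 -1.e+00] F [ 0.1 -0.9 -0.2] T [-0.05  0.1   0.03] w -0.0007581519951067981 ff 0.0
[[ 0.4423  0.8969]
 [ 0.8969 -0.4423]] [-0.35  -0.869  2.258 -0.     1.753  0.108]
354 213
```

View pics/c8.png

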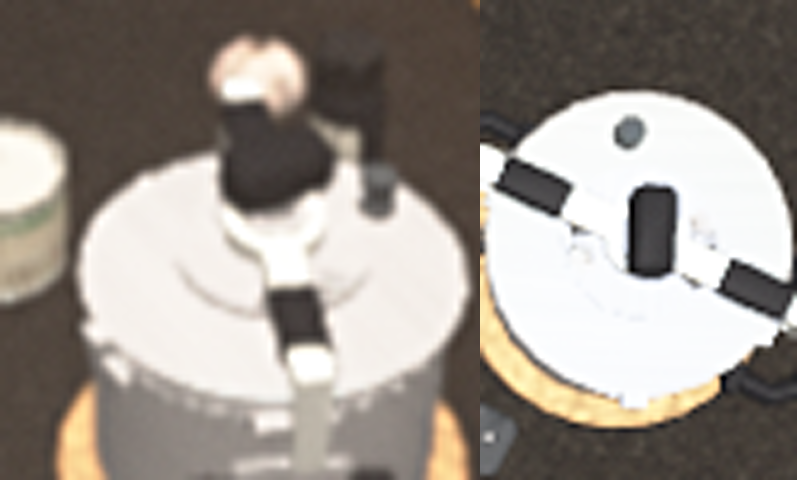

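The bar has turned a lot: the top-view sleeves are at about (332.5,202) and (379,223). The tab is at the bottom, in the notch. I'll measure the bar angle.

```bash
cat > bar.py <<'E'
from m import *
s=snap('top'); im,hsv=prep(s); V=hsv[...,2]
w=((V>125)&(hsv[...,1]<60)).astype(np.uint8)
print('lid',circ(s,w,.117,.0845,[.445,-.2005],.005))
n,l,st,ce=cv2.connectedComponentsWithStats((V<75).astype(np.uint8))
P=[]
for i in range(1,n):
    c=ce[i]/4-.375
    if 500<st[i,4]<4000 and np.hypot(c[0]-354,c[1]-213)<34:
        q=ray(s,*c,.143)[:2]; print(c.round(1),st[i,4],q.round(4)); P.append(q)
P=[p for p in P if np.hypot(*(p-[.445,-.201]))>.045]
if len(P)==2:
    d=P[0]-P[1] if P[0][1]>P[1][1] else P[1]-P[0]; b=np.degrees(np.arctan2(d[1],d[0])); print('bar',b,'turn',np.radians(134.3-b))
E
python3 bar.py
python3 - <<'E'
from h import *
s=snap('side')
for t in(1.0,1.1,1.2): 
    print(t,[((proj(s,[.445+r*np.cos(b),-.201+r*np.sin(b),z])[0]-[260,200]+.375)*6.4).round() for b in [np.radians(-45.7)-t] for r,z in((.066,.143),(.100,.145))])
E
```

```text
lid (array([ 0.4465313 , -0.19998924]), 707, np.float64(0.0006458276752382889), np.float64(0.0006868838106243037), array([53, 41, 40, 65, 53, 64, 64, 59, 55, 69, 83, 61]))
[331.5 201.1] 1169 [ 0.4744 -0.1398]
[356.3 210.5] 2435 [ 0.4508 -0.2041]
1.0 [array([323., 323.]), array([355., 373.])]
1.1 [array([308., 326.]), array([331., 378.])]
1.2 [array([292., 327.]), array([306., 380.])]
```

```bash
python3 - <<'E'
from m import *
s=snap('side'); im,hsv=prep(s); V=hsv[...,2]
n,l,st,ce=cv2.connectedComponentsWithStats((V<75).astype(np.uint8))
for i in range(1,n):
    c=ce[i]/4-.375
    if st[i,4]>300 and 295<c[0]<315 and 240<c[1]<262:
        print(c,st[i])
        for t in (1.1,1.15,1.2):
            b=np.radians(-45.7)-t
            print(t,[proj(s,[.4455+.066*np.cos(b),-.2005+.066*np.sin(b),z])[0].round(2) for z in(.141,.143,.1475)])
E
python3 - <<'E'
from h import *
a=snap('side')
B=cv2.resize(a['color'][215:280,260:335],(750,600*65*750//75//600),interpolation=2)[:600]
cv2.imwrite('pics/c9.png',B[:,:,::-1])
E
```

```text
[305.91833333 248.855     ] [1210  982   32   33  750]
1.1 [array([307.73, 250.92]), array([307.76, 250.35]), array([307.84, 249.04])]
1.15 [array([306.5 , 251.07]), array([306.54, 250.5 ]), array([306.61, 249.19])]
1.2 [array([305.26, 251.18]), array([305.29, 250.6 ]), array([305.36, 249.3 ])]
```

View pics/c9.png

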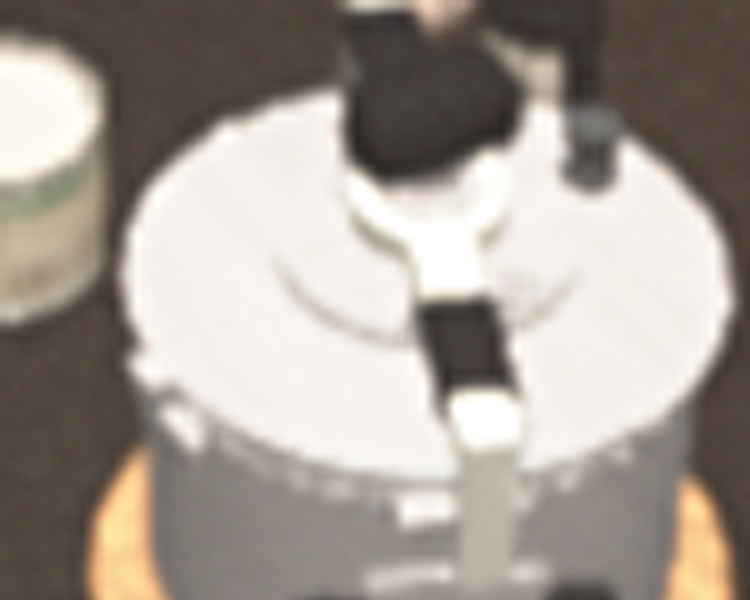

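Run:
```python
from h import *
s=snap('side'); t=snap('top')
R=s['color'][235:262,300:313].min(2); print(R)
for l in(.002,.0065):
  for tt in(1.12,1.18):
    b=np.radians(-45.7)-tt; u=np.array([np.cos(b),np.sin(b)]); n=np.array([-u[1],u[0]])
    for r in(.044,.088):
        print(l,tt,r,[proj(s,np.append([.4455,-.2005]+r*u+k*n,.1485+l))[0].round(1) for k in(-.011,.011)])
    
# far sleeve, top view
V=t['color'][190:215,320:345].min(2); print(V)
for tt in(1.12,1.18):
    b=np.radians(134.3)-tt; u=np.array([np.cos(b),np.sin(b)])
    print([proj(t,np.append([.4455,-.2005]+r*u,.1505))[0].round(1) for r in (.044,.066,.088,.103)])
```

```text
[[228 225 226 231 229 226 227 242 254 254 236 235 238]
 [237 233 233 240 239 235 241 253 254 243 216 231 240]
 [254 253 251 254 254 254 254 251 237 204 206 233 238]
 [247 254 254 254 254 254 254 230 183 180 221 235 237]
 [199 247 255 254 253 254 254 230 187 209 232 237 237]
 [175 233 255 254 253 254 254 245 223 230 237 236 236]
 [198 216 253 255 254 254 254 251 233 235 232 233 235]
 [224 203 249 255 255 255 255 255 234 231 223 222 227]
 [230 198 243 255 255 255 255 251 228 229 220 215 216]
 [232 181 201 195 188 191 185 161 153 191 204 213 221]
 [230 147 110  91  83  87  82  67  74 124 180 202 213]
 [210 129  62  50  57  56  57  57  54  99 177 204 204]
 [192 135  72  54  58  61  60  60  59  77 142 186 191]
 [189 146  83  53  59  63  63  63  58  60 120 201 226]
 [194 173 101  58  57  62  64  63  58  55 124 229 240]
 [237 226 144  70  55  60  65  62  62  56 114 216 239]
 [242 240 182  90  54  59  60  60  59  54  86 175 235]
 [241 241 214 114  49  53  57  60  58  56  68 150 234]
 [239 242 237 133  56  81  94 106 108 105  96 131 224]
 [238 242 239 147  91 168 203 216 219 218 196 156 201]

[... 3013 characters left out ...]
27 252 251 250 250 250 250 250 250 250 250 250 250 251 252 252
  253 230  91 123 187 242 255]
 [ 50 101 220 253 251 250 250 250 250 250 250 250 250 250 250 250 250 249
  253 252 135 160 167 183 225]
 [ 53 111 227 254 251 251 251 251 250 250 250 250 250 250 250 250 251 246
  246 254 228 240 241 249 253]
 [ 55  90 214 255 251 251 251 251 251 251 250 251 251 251 251 250 251 246
  246 254 238 245 246 250 251]
 [ 47  80 206 255 251 250 250 250 250 250 250 250 250 251 251 251 251 249
  245 239 213 234 237 240 245]]
[array([339.2, 206.2]), array([331.2, 203.2]), array([323.3, 200.1]), array([317.8, 198.1])]
[array([339.6, 205.2]), array([331.8, 201.8]), array([324. , 198.3]), array([318.7, 195.9])]
```

The sleeve's inner edge is at row 244, which fits the dropped position (predicted 243) and not the crest (241.7). The turn is about 1.18 rad, and the arm is clear.

```bash
python3 -c "
from h import *
print(env.hand_in())"
```

```text
the job is handed in; nothing more can be done
None
```

I handed the job in at about 24 s of the 58 s allowed. The lid is seated on the pot with its tab in the notch, and the clamp bar is turned about 1.18 rad and has dropped into the locking notch, judging by the last camera views. No verdict came back from the hand-in.

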